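# Slide the blue plate off its board and lay it in the wash tray

## Task

The blue metal plate has to go into the white enamel tray for washing. The rails cover its sides, so slide it along its lane until its end sticks out over the open edge of the board but the plate still lies flat on it, then take it by the overhanging end, lift it clear and lay it flat on the floor of the tray without dropping it. Leave the red plate where it is.

Things in the scene. Friction and masses are not known exactly. Their poses are not given: they have to be found in the camera images.
- blue_plate: Blue flat metal plate, 50 x 120 x 5 mm, about 85 g, loose, lying flat in one of the two lanes of the board (either one). Origin: centre of its underside; x along its 50 mm width, y along its 120 mm length (parallel to the lane), z up. To be moved. Stays flat while less than half its length sticks out; about 40 mm is good.
- red_plate: Red flat metal plate of the same size, lying in the other lane, loose; must stay. Origin: centre of its underside, axes as for the blue plate.
- plate_board: White board, 176 x 230 (y) x 30 mm, fixed. Origin: centre of underside, z up. Two 56 mm lanes along y, centred at x = -40 and +40 mm; floor = board top, z 30 mm. Rails beside the lanes rise 8 mm above that floor, as does the stop from y = +107 to +115. Open at y = -115: sheer drop to worktop. 35 mm or more lie free between plate and stop, for fingertips to push from behind.
- enamel_tray: White enamel tray with a blue rim, 279 (x) x 404 (y) x 40 mm high, fixed to the worktop. Origin: centre of its underside, level with the worktop, z up. Floor slightly uneven, 3 to 9 mm above its underside, roughly 210 x 320 mm flat; the sides slope up to the rim.
Mind the look-alikes: they are no part of the job. Of the things like the blue_plate, leave any that is turquoise; of the rest the larger one is meant.

How it is judged (in metres and radians):
On the way, in this order (a step that is already met when the one before it is completed fails the run):
1. the blue plate lies flat on the board with its end at least 18 mm out over the open edge (y of blue_plate in the frame of plate_board below -0.073 m and z of blue_plate in the frame of plate_board between 0.025 and 0.036 m and angle between blue_plate's own z axis and vertical below 0.1 rad), for 0.2 s.
2. the blue plate is held in the fingers, lifted clear of the board (its underside 15 mm or more above the lane floor) (z of blue_plate in the frame of plate_board above 0.045 m and contact force between the fingers and blue_plate above 0.5 N), for 0.1 s.
At the end, for the whole second after the job is handed in: The blue plate lies at rest and flat (within 11 degrees) on the tray floor, its centre within 90 mm (tray x) and 140 mm (tray y) of the tray's centre and its underside less than 25 mm above the worktop; the red plate is within 20 mm of where it lay (x of blue_plate in the frame of enamel_tray between -0.09 and 0.09 m and y of blue_plate in the frame of enamel_tray between -0.14 and 0.14 m and height (world z) of blue_plate below 0.025 m and angle between blue_plate's own z axis and vertical below 0.2 rad and linear speed of blue_plate below 0.02 m/s and distance of red_plate from where it was at the start of the episode below 0.02 m); the robot touches nothing.
It fails at once if the red plate is moved by more than 20 mm (distance of red_plate from where it was at the start of the episode above 0.02 m).
It fails at once if the blue plate is dropped: out of the fingers with its underside centre more than 50 mm above the worktop (height (world z) of blue_plate above 0.05 m and contact force between the fingers and blue_plate below 0.05 N).
It also fails if it takes over 64 s, if anything falls off the work surface, if the arm or the gripper's body presses on something with over 40 N, if the wrist force passes 120 N, or if a joint passes its speed limit or range.

## Robot

A 7-joint arm with a two-finger parallel gripper is mounted at the origin on a cart in front of the work surface, level with it; the furniture and walls round the work are solid. World frame = base frame: x ahead of the robot, y to its left, z up, the work surface at z = 0. Lengths are in m, angles in degrees, forces in N, time in s.
With the tool pointing down it reaches from about 0.425 to 0.875 m from the base axis. Payload 8.4 kg.
Tool frame: the origin (TCP) lies at the very end of the fingers, on their centre line; the grasp point (between the pads) lies 19 mm behind it (ctrl.grip_point_offset is the distance from the TCP to the grasp point, in m); z points along the fingers, y is the direction in which the jaws open and shut (so a half turn about z gives the same grasp; the last joint's range is limited). The gripper opens to 87 mm and grips with 3 to 60 N. Pads are 19 mm wide; open, the fingers measure 117 mm over their backs; the gripper's body (75 mm by 190 mm) begins 51 mm behind the grasp point.
Start: joints at [61.582, 19.091, 2.286, 83.961, -0.768, 76.965, -3.352], TCP at [0.251, -0.599, 0.223] pointing down, gripper open.
Joint ranges: [-147.57, 147.57], [-21.85, 119.76], [-74.77, 79.35], [14.55, 137.4], [-85.83, 265.84], [4.83, 119.75], [-152.11, 152.11]. Speed limits (degrees/s): [127.2, 127.2, 159.86, 159.86, 180, 180, 180].

## Interface

Orientations are given as a 3x3 rotation matrix whose columns are the frame's x, y, z axes.
In Python, from workcell import ctrl, imaging gives the robot as it stands.
- The arm moves only by the tool jog_arm, never from a script. Its argument "moves" is a list of rows, each an object with "slide": the shift along the tool's x, y, z in m, a list of three; "delta_rot": the turn, a rotation vector about the tool's x, y, z in rad, a list of three; "claw": the closure, from 0 (fully open) to 1 (shut). In form: [{"slide": [x, y, z], "delta_rot": [ax, ay, az], "claw": claw}, ...]. A call has 1 to 12 rows; each row is the pose to reach, as a shift and turn from the pose commanded when the call began, along the tool's axes at that moment; what a row does not reach only later rows make up. A row lasts 1/12 s, in which the tool goes at most 41.7 mm and 7.16 degrees, less where a joint would pass 70% of its speed; a pose out of reach is approached as far as the arm can. A call with a gripper value outside its range is refused whole. The fingers move at their own pace and stop on an object; "newtons" is the grip in N (left out, the last holds). Time passes only in rows, so rows that repeat a pose let the fingers close. It gives the time, the measured TCP pose, the force and the opening at its end, in the units of the state.
- ctrl.observe(): the state, without advancing time (a new reading comes with each control period).
- imaging.snapshot(name): name is "scene" or "top" or "wrist"; returns a dict with "img" (400x640x3 uint8, blue, green, red), "z_map" (400x640 float32, m along the optical axis (not along the pixel's ray), 0 where there is no reading), "fx", "fy", "cx", "cy" (pixels), "k1" (the pictures are not rectified: a ray, as slopes to the right and down, at radius r is drawn at 1 + k1 r^2 times it, then the intrinsics apply), "T" (4x4, takes a point from camera to world coordinates). Camera axes: x right, y up, looking along -z (the intrinsics and any distortion apply to the point x, -y, -z); pixel columns grow to the right and rows downward; lengths in m; the calibration is good to about 2 mm. A picture is of the moment at which its call begins.
- ctrl.sign_off(): hands the job in, once; it reports no verdict.
Trained networks look in a picture, given as the dict that the camera call returned (one of the last four; its "shot" number tells which), for a name from the list of things; names that differ only in an ending like _2 or _b are one class to them, and where a whole thing is asked for, a point or a joint stands for the part that bears it (a point fixed in the world has none). Each returns a list of dicts, best first, with "conf" (0 to 1); they miss things now and then, are a little off and sometimes report something else, mostly with a low value. They report only what shows in the picture. A call takes as long as a camera call. They do not tell look-alikes from the thing itself.
- imaging.cut_out(picture, query): "region" (400x640 bool, what is visible of it) and "centre" ([column, row] in pixels, amid what is visible of it).
The state is a dict: "time": time; "qpos": joint angles; "dq": joint speeds; "joint_efforts": joint torques, N m; "position": TCP position; "tool_rot": TCP orientation; "ft_force": force on the tool from outside, world axes, zero at the start; "torque": the same for the moment, N m; "gripper_width": opening from 0.0 (shut) to 1.0 (fully open).
Only numpy, scipy, OpenCV 4.12 (cv2) and the standard library are available. Lean on these libraries where they do the work, as an engineer would, in place of code of your own. Each camera call takes 0.05 s, during which the arm holds its last target. There are 200 camera calls.

## Working session

There is one attempt and no reset: what is moved stays moved. The work goes in short steps, Python scripts to look and compute and a tool call to move; the robot and the scene stay as the last step left them, time stands still between calls to the robot, and variables do not carry over. Pictures are saved under pics/ and viewed, about 8 in all and at most 12, crops included, and the job is handed in when it is done.

Besides the shell and the picture viewer there is one more tool, called after "Call:" as name(argument=value, ...) on one line, values as JSON. jog_arm: Moves the arm, as the interface text tells. Its arguments: {"type":"object","properties":{"moves":{"type":"array","items":{"type":"object","properties":{"slide":{"type":"array","items":{"type":"number"}},"delta_rot":{"type":"array","items":{"type":"number"}},"claw":{"type":"number"}}}},"newtons":{"type":"number"}},"required":["moves"]}

```bash
mkdir -p pics; cat > h.py <<'E'
import numpy as np, cv2
from workcell import ctrl, imaging
def world(p, mask):
    """Nx3 world points of the masked pixels with depth"""
    v,u=np.nonzero(mask&(p["z_map"]>0)); z=p["z_map"][v,u]
    K=np.array([[p["fx"],0,p["cx"]],[0,p["fy"],p["cy"]],[0,0,1]])
    s=cv2.undistortPoints(np.c_[u,v].astype(float)[:,None],K,np.array([p["k1"],0,0,0.]))[:,0]
    return np.c_[s[:,0]*z,-s[:,1]*z,-z]@p["T"][:3,:3].T+p["T"][:3,3]
def rect(P):
    (c,s,a)=cv2.minAreaRect((P[:,:2]*1000).astype(np.float32)); return np.round(c,1),np.round(s,1),round(a,1),np.round(np.percentile(P[:,2],[5,50,95])*1000,1)
E
python3 - <<'E'
from h import *
o=ctrl.observe();print(o["position"],o["tool_rot"],o["gripper_width"],ctrl.grip_point_offset,o["time"])
for n in("top","scene"):
    p=imaging.snapshot(n);cv2.imwrite(f"pics/{n}.png",p["img"])
    for q in("blue_plate","red_plate","plate_board","enamel_tray"):
        for d in imaging.cut_out(p,q):
            P=world(p,d["region"]); print(n,q,round(d["conf"],2),np.round(d["centre"]),d["region"].sum(), rect(P) if len(P)>5 else 0)
E
```

```text
[ 0.25099058 -0.5990864   0.2216559 ] [[ 9.22305712e-01  3.86460378e-01 -7.41342009e-04]
 [ 3.86461066e-01 -9.22304618e-01  1.42712814e-03]
 [-1.32214677e-04 -1.60274826e-03 -9.99998707e-01]] 0.9967732240905056 0.0187 0.0
top blue_plate 0.9 [304. 202.] 437 (array([553.6, -26.4]), array([83.8, 35.5]), 64.5, array([-0.6,  2.2,  5. ]))
top blue_plate 0.61 [222. 238.] 1060 (array([471.2, 177.1]), array([122.1,  54.6]), 83.0, array([30.6, 33.3, 36.2]))
top blue_plate 0.6 [223. 149.] 464 (array([692.6, 180.1]), array([85.4, 35.4]), 50.5, array([-0.5,  2.2,  5.1]))
top red_plate 0.6 [226. 204.] 1002 (array([551.5, 166.7]), array([122.6,  51.8]), 83.0, array([30.8, 33.3, 36.1]))
top plate_board 0.86 [206. 217.] 4995 (array([510.6, 197.6]), array([245. , 189.2]), 83.5, array([25.9, 33.9, 38.5]))
top enamel_tray 0.77 [444. 226.] 18709 (array([ 500.8, -369.1]), array([405.1, 288.8]), 88.5, array([-1.5,  1.6, 38.4]))
scene blue_plate 0.85 [181. 246.] 421 (array([694.8, 179.7]), array([82.4, 47.7]), 50.5, array([1.8, 3.7, 5.1]))
scene blue_plate 0.62 [307. 233.] 394 (array([552.3, -28.6]), array([86.5, 43.3]), 63.3, array([2. , 4.3, 5.7]))
scene blue_plate 0.61 [254. 283.] 1297 (array([471.4, 177.4]), array([121.7,  50.1]), 82.8, array([33.9, 35.3, 36.6]))
scene red_plate 0.75 [229. 262.] 1119 (array([550. , 166.1]), array([124.6,  60.3]), 83.8, array([33.8, 35.4, 36.7]))
scene plate_board 0.62 [221. 292.] 8155 (array([539.1, 175.7]), array([256. , 234.2]), 83.2, array([13.1, 33.2, 39.3]))
scene enamel_tray 0.56 [409. 181.] 8393 (array([ 535.2, -420. ]), array([509.1, 342.7]), 88.6, array([ 2.2,  5.1, 40.9]))
```

View pics/top.png

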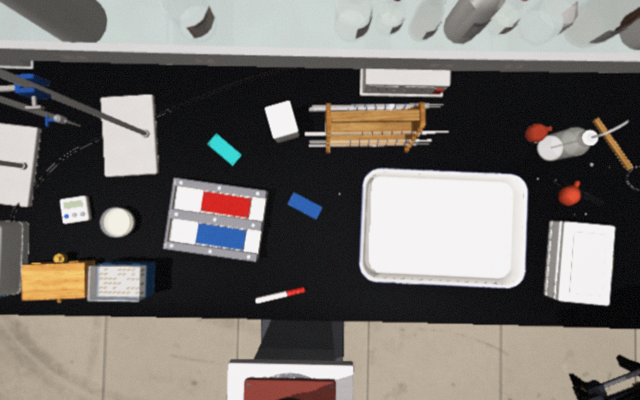

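View pics/scene.png

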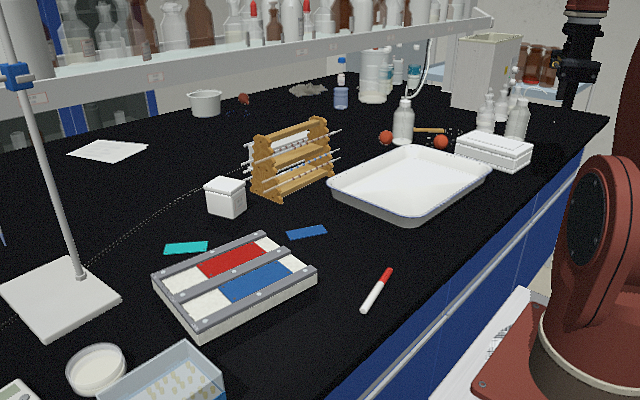

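Top view: the board is at (215,218), with the red plate at (226,204) and the large blue plate at (222,238). The small blue plate at (305,206) and the turquoise one at (224,149) are look-alikes, and the tray is at (444,226). Next I fit the board pose and find its stop end.

```bash
python3 - <<'E'
from h import *
a=[]
for n in("top","scene"):
    p=imaging.snapshot(n)
    m=np.ones(p["z_map"].shape,bool); P=world(p,m); v,u=np.nonzero(m&(p["z_map"]>0)); C=p["img"][v,u].astype(int)
    k=(abs(P[:,0]-.51)<.2)&(abs(P[:,1]-.19)<.2)&(P[:,2]>.024)&(P[:,2]<.05); P=P[k];C=C[k]
    print(n,rect(P[P[:,2]>.025]))
    blue=(C[:,0]>C[:,2]+60)&(C[:,2]<70);red=(C[:,2]>C[:,0]+60)
    t=np.radians(83.2);d=np.array([np.cos(t),np.sin(t)]);e=np.array([d[1],-d[0]])
    for nm,mm in(("blue",blue),("red",red)):
        print(nm,rect(P[mm]))
    q=P[:,:2]-P[blue][:,:2].mean(0); s=q@d; w=q@e
    for b in range(-180,181,10):
        kk=(abs(s*1000-b)<5)&(abs(w)<.018)
        if kk.sum(): print(b,kk.sum(),np.round(np.median(P[kk,2])*1000,1),np.median(C[kk],0).astype(int))
    if n=="top": cv2.imwrite("pics/crop.png",cv2.resize(p["img"][165:275,150:320],None,fx=4,fy=4,interpolation=cv2.INTER_CUBIC))
E
```

```text
top (array([457.4, 231.9]), array([299.1, 299.1]), 83.0, array([27. , 33.7, 38.4]))
blue (array([458.2, 251.4]), array([ 71.7, 272.5]), 9.6, array([31. , 33.5, 36.3]))
red (array([550.4, 165.4]), array([120.1,  51.2]), 82.1, array([30.4, 33.4, 36.2]))
-100 12 26.9 [203 207 213]
-90 57 28.5 [244 244 245]
-80 57 28.8 [244 244 245]
-70 59 28.9 [244 244 245]
-60 62 32.1 [179 129 116]
-50 62 33.1 [178 100  48]
-40 58 33.9 [178  99  48]
-30 60 33.5 [178  99  47]
-20 58 33.4 [178  99  47]
-10 64 33.4 [177  99  48]
0 53 33.9 [178 100  48]
10 65 33.4 [180 100  48]
20 57 33.5 [179 100  48]
30 60 33.3 [179 100  48]
40 60 33.8 [181 101  49]
50 60 33.6 [180 100  48]
60 48 29.9 [227 210 203]
70 59 28.7 [244 243 245]
80 59 28.5 [244 243 245]
90 60 28.5 [244 243 245]
100 59 28.3 [244 243 245]
110 61 28.1 [244 243 245]
120 68 28.6 [220 223 227]
130 45 35.7 [140 137 139]
scene (array([511.8, 192. ]), array([251.1, 458.7]), 75.3, array([28.9, 35.6, 39.3]))
blue (array([432.3, 253. ]), array([104.9, 301.7]), 27.7, array([34. , 35.4, 37.1]))
red (array([553. , 166.9]), array([121.3,  57. ]), 81.0, array([34.1, 35.4, 36.8]))
-110 4 29.3 [175 184 183]
-100 49 30.7 [224 232 230]
-90 63 30.7 [218 226 225]
-80 54 30.7 [219 227 227]
-70 44 35.1 [162 105  56]
-60 67 35.6 [162 105  55]
-50 77 35.6 [162 105  54]
-40 69 35.6 [161 105  54]
-30 77 35.5 [161 104  55]
-20 78 35.4 [161 104  55]
-10 80 35.5 [161 105  55]
0 80 35.5 [163 106  55]
10 85 35.2 [162 105  54]
20 82 35.1 [162 105  55]
30 89 35.2 [162 105  54]
40 90 35.1 [163 105  55]
50 110 32.9 [166 118 111]
60 80 30.0 [217 226 224]
70 83 29.6 [217 226 224]
80 76 29.7 [216 225 224]
90 84 31.0 [218 226 224]
100 85 30.8 [217 226 224]
110 79 30.6 [217 226 224]
120 141 37.4 [147 142 141]
```

View pics/crop.png

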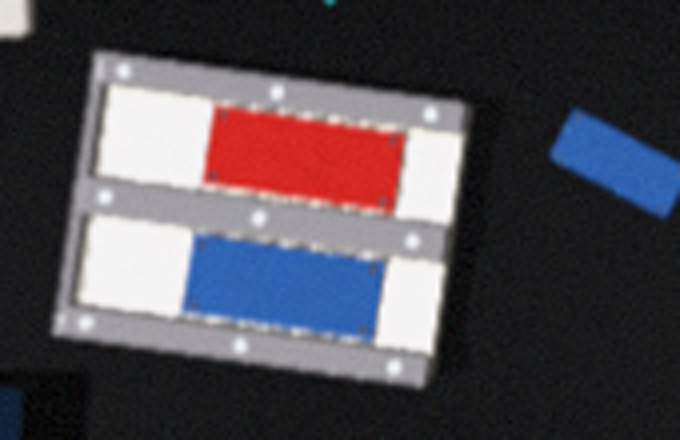

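The stop is at the left (world +y) and the open edge faces -y. The blue plate centre is at (0.471, 0.177), the lane direction is about 83°, and the open edge is about 40 mm beyond the plate end. I need to push about 82 mm, then grip the overhang across its 50 mm width with the tool pointing down.

Call:
jog_arm(moves=[{"slide": [0.364,-0.172,0],"delta_rot": [0,0,-0.5],"claw": 1},{"slide": [0.364,-0.172,0],"delta_rot": [0,0,-0.5],"claw": 1},{"slide": [0.364,-0.172,0],"delta_rot": [0,0,-0.5],"claw": 1},{"slide": [0.364,-0.172,0],"delta_rot": [0,0,-0.5],"claw": 1},{"slide": [0.364,-0.172,0],"delta_rot": [0,0,-0.5],"claw": 1},{"slide": [0.364,-0.172,0],"delta_rot": [0,0,-0.5],"claw": 1},{"slide": [0.364,-0.172,0],"delta_rot": [0,0,-0.5],"claw": 1},{"slide": [0.364,-0.172,0],"delta_rot": [0,0,-0.5],"claw": 1},{"slide": [0.364,-0.172,0],"delta_rot": [0,0,-0.5],"claw": 1},{"slide": [0.364,-0.172,0],"delta_rot": [0,0,-0.5],"claw": 1},{"slide": [0.364,-0.172,0],"delta_rot": [0,0,-0.5],"claw": 1},{"slide": [0.364,-0.172,0],"delta_rot": [0,0,-0.5],"claw": 1}])

```text
time: 1.6
position: [0.5216, -0.2983, 0.2225]
tool_rot: [[0.621, 0.784, 0.0], [0.784, -0.621, 0.0], [0.0, -0.0, -1.0]]
ft_force: [0.1, -0.7, 0.6]
gripper_width: 0.174
```

Call:
jog_arm(moves=[{"slide": [0.418,-0.384,0.06],"delta_rot": [0,0,-0.552],"claw": 1},{"slide": [0.418,-0.384,0.06],"delta_rot": [0,0,-0.552],"claw": 1},{"slide": [0.418,-0.384,0.06],"delta_rot": [0,0,-0.552],"claw": 1},{"slide": [0.418,-0.384,0.06],"delta_rot": [0,0,-0.552],"claw": 1},{"slide": [0.418,-0.384,0.06],"delta_rot": [0,0,-0.552],"claw": 1},{"slide": [0.418,-0.384,0.06],"delta_rot": [0,0,-0.552],"claw": 1},{"slide": [0.418,-0.384,0.06],"delta_rot": [0,0,-0.552],"claw": 1},{"slide": [0.418,-0.384,0.06],"delta_rot": [0,0,-0.552],"claw": 1},{"slide": [0.418,-0.384,0.06],"delta_rot": [0,0,-0.552],"claw": 1},{"slide": [0.418,-0.384,0.06],"delta_rot": [0,0,-0.552],"claw": 1},{"slide": [0.418,-0.384,0.06],"delta_rot": [0,0,-0.552],"claw": 1},{"slide": [0.418,-0.384,0.06],"delta_rot": [0,0,-0.552],"claw": 1}])

```text
time: 2.6
position: [0.4864, 0.1957, 0.1701]
tool_rot: [[0.125, 0.992, 0.001], [0.992, -0.125, -0.001], [-0.001, 0.001, -1.0]]
ft_force: [0.0, -0.0, -0.2]
gripper_width: 0.005
```

```bash
python3 - <<'E'
from h import *
o=ctrl.observe();print(np.round(o["position"],4),np.round(np.degrees(np.arctan2(o["tool_rot"][1][0],o["tool_rot"][0][0])),2))
p=imaging.snapshot("wrist");cv2.imwrite("pics/w1.png",p["img"])
for q in("blue_plate","red_plate","plate_board"):
    for d in imaging.cut_out(p,q):
        P=world(p,d["region"]); print(q,round(d["conf"],2),np.round(d["centre"]),d["region"].sum(), rect(P) if len(P)>5 else 0)
E
```

```text
[0.4864 0.1957 0.1701] 82.83
blue_plate 0.92 [308. 191.] 5029 (array([472.5, 189.2]), array([96., 50.]), 82.4, array([34.3, 35.4, 36.6]))
blue_plate 0.76 [529. 167.] 3119 (array([692.4, 181.3]), array([86.5, 40.6]), 50.9, array([2.3, 3.9, 5.1]))
red_plate 0.94 [397. 195.] 5389 (array([552.3, 178.9]), array([96. , 51.5]), 82.5, array([34.2, 35.4, 36.6]))
plate_board 0.58 [350. 118.] 26577 (array([519.6, 220.3]), array([171.6, 197.3]), 83.3, array([29.6, 37.4, 39.4]))
plate_board 0.31 [309. 190.] 5034 (array([472. , 189.3]), array([95.9, 50.8]), 82.4, array([34.3, 35.4, 36.6]))
```

View pics/w1.png

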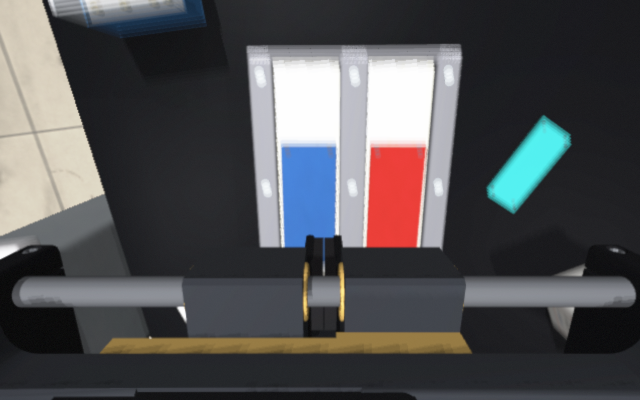

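Call:
jog_arm(moves=[{"slide": [0.04,-0.007,0.0],"delta_rot": [0,0,0],"claw": 1},{"slide": [0.07,-0.013,0.02],"delta_rot": [0,0,0],"claw": 1},{"slide": [0.07,-0.013,0.05],"delta_rot": [0,0,0],"claw": 1},{"slide": [0.07,-0.013,0.08],"delta_rot": [0,0,0],"claw": 1},{"slide": [0.07,-0.013,0.1],"delta_rot": [0,0,0],"claw": 1},{"slide": [0.07,-0.013,0.11],"delta_rot": [0,0,0],"claw": 1},{"slide": [0.07,-0.013,0.11],"delta_rot": [0,0,0],"claw": 1},{"slide": [0.07,-0.013,0.11],"delta_rot": [0,0,0],"claw": 1}])

```text
time: 3.47
position: [0.4827, 0.2656, 0.0606]
tool_rot: [[0.124, 0.992, 0.0], [0.992, -0.124, -0.0], [-0.0, 0.0, -1.0]]
ft_force: [0.4, 0.8, 0.5]
gripper_width: 0.005
```

Call:
jog_arm(moves=[{"slide": [0,0,0.015],"delta_rot": [0,0,0],"claw": 1},{"slide": [0,0,0.022],"delta_rot": [0,0,0],"claw": 1},{"slide": [0,0,0.026],"delta_rot": [0,0,0],"claw": 1},{"slide": [0,0,0.0285],"delta_rot": [0,0,0],"claw": 1},{"slide": [0,0,0.0285],"delta_rot": [0,0,0],"claw": 1},{"slide": [0,0,0.0285],"delta_rot": [0,0,0],"claw": 1}])

```text
time: 3.97
position: [0.4821, 0.2671, 0.0321]
tool_rot: [[0.122, 0.993, 0.001], [0.993, -0.122, 0.0], [0.0, 0.001, -1.0]]
ft_force: [1.0, 0.1, -0.4]
gripper_width: 0.008
```

Call:
jog_arm(moves=[{"slide": [-0.01,0,0],"delta_rot": [0,0,0],"claw": 1},{"slide": [-0.018,0,0],"delta_rot": [0,0,0],"claw": 1},{"slide": [-0.025,0,0],"delta_rot": [0,0,0],"claw": 1},{"slide": [-0.032,0,0],"delta_rot": [0,0,0],"claw": 1},{"slide": [-0.039,0,0],"delta_rot": [0,0,0],"claw": 1},{"slide": [-0.046,0,0],"delta_rot": [0,0,0],"claw": 1},{"slide": [-0.053,0,0],"delta_rot": [0,0,0],"claw": 1},{"slide": [-0.06,0,0],"delta_rot": [0,0,0],"claw": 1},{"slide": [-0.067,0,0],"delta_rot": [0,0,0],"claw": 1},{"slide": [-0.073,0,0],"delta_rot": [0,0,0],"claw": 1},{"slide": [-0.078,0,0],"delta_rot": [0,0,0],"claw": 1},{"slide": [-0.08,0,0],"delta_rot": [0,0,0],"claw": 1}])

```text
time: 4.97
position: [0.472, 0.1865, 0.0314]
tool_rot: [[0.122, 0.992, -0.0], [0.992, -0.122, -0.0], [-0.0, -0.0, -1.0]]
ft_force: [0.2, 1.4, -0.9]
gripper_width: 0.001
```

```bash
cat > look.py <<'E'
from h import *
import sys
o=ctrl.observe();print(np.round(o["position"],4),o["gripper_width"],o["time"])
for n in sys.argv[1:]:
    p=imaging.snapshot(n);cv2.imwrite(f"pics/{n}_{p['shot']}.png",p["img"]);print(p["shot"])
    for q in("blue_plate","red_plate"):
        for d in imaging.cut_out(p,q):
            P=world(p,d["region"]); print(n,q,round(d["conf"],2),np.round(d["centre"]),d["region"].sum(), rect(P) if len(P)>5 else 0)
E
python3 look.py scene top
```

```text
[0.472  0.1865 0.0314] 0.000857888100582909 4.9667
6
scene blue_plate 0.91 [303. 262.] 377 (array([445., 113.]), array([ 41.9, 122.3]), 10.9, array([34.4, 35.7, 36.9]))
scene blue_plate 0.81 [182. 248.] 439 (array([694.4, 180.6]), array([83.8, 44.8]), 50.0, array([1.7, 3.6, 5. ]))
scene blue_plate 0.74 [308. 233.] 317 (array([548.1, -30.7]), array([84.2, 46.2]), 76.2, array([2.2, 4.4, 5.9]))
scene red_plate 0.66 [216. 266.] 594 (array([553.8, 196.7]), array([62.5, 61.5]), 81.3, array([33.4, 35.2, 36.6]))
7
top blue_plate 0.93 [224. 151.] 518 (array([692.3, 182.3]), array([88.1, 41.8]), 50.2, array([-1.6,  2. ,  4.8]))
top blue_plate 0.79 [304. 202.] 432 (array([552.3, -27.9]), array([84.7, 34.4]), 64.6, array([-0.4,  2.3,  5.1]))
top blue_plate 0.76 [247. 243.] 967 (array([464.6, 113.8]), array([119.2,  52.8]), 85.0, array([30.9, 33.6, 36.4]))
```

Call:
jog_arm(moves=[{"slide": [-0.004,0,-0.001],"delta_rot": [0,0,0],"claw": 1},{"slide": [-0.009,0,-0.001],"delta_rot": [0,0,0],"claw": 1},{"slide": [-0.014,0,-0.001],"delta_rot": [0,0,0],"claw": 1},{"slide": [-0.018,0,-0.001],"delta_rot": [0,0,0],"claw": 1},{"slide": [-0.021,0,-0.001],"delta_rot": [0,0,0],"claw": 1},{"slide": [-0.022,0,-0.001],"delta_rot": [0,0,0],"claw": 1},{"slide": [-0.022,0,-0.001],"delta_rot": [0,0,0],"claw": 1}])

```text
time: 5.85
position: [0.4693, 0.1651, 0.0325]
tool_rot: [[0.122, 0.992, -0.0], [0.992, -0.122, -0.0], [-0.0, -0.0, -1.0]]
ft_force: [-1.5, 0.2, -0.5]
gripper_width: 0.007
```

Call:
jog_arm(moves=[{"slide": [0.01,0,0],"delta_rot": [0,0,0],"claw": 1},{"slide": [0.01,0,-0.02],"delta_rot": [0,0,0],"claw": 1},{"slide": [0.01,0,-0.06],"delta_rot": [0,0,0],"claw": 1},{"slide": [0.01,0,-0.1],"delta_rot": [0,0,0],"claw": 1},{"slide": [-0.02,0,-0.13],"delta_rot": [0,0,0],"claw": 0.5},{"slide": [-0.06,0,-0.13],"delta_rot": [0,0,0],"claw": 0},{"slide": [-0.09,0,-0.13],"delta_rot": [0,0,0],"claw": 0},{"slide": [-0.1,0,-0.13],"delta_rot": [0,0,0],"claw": 0},{"slide": [-0.1,0,-0.13],"delta_rot": [0,0,0],"claw": 0},{"slide": [-0.1,0,-0.13],"delta_rot": [0,0,0],"claw": 0}])

```text
time: 6.68
position: [0.4573, 0.0672, 0.1625]
tool_rot: [[0.122, 0.993, 0.0], [0.993, -0.122, 0.0], [0.0, 0.0, -1.0]]
ft_force: [-0.8, 1.5, 0.7]
gripper_width: 0.373
```

```bash
python3 look.py scene top wrist; ls pics
```

```text
[0.4573 0.0672 0.1625] 0.3732977490401407 6.6833
8
scene blue_plate 0.94 [295. 262.] 1201 (array([457.2,  77.6]), array([154.7,  61.9]), 80.8, array([33.5, 35.6, 37. ]))
scene blue_plate 0.7 [307. 235.] 378 (array([554.6, -28. ]), array([82.7, 47.3]), 62.2, array([1.8, 4.4, 5.7]))
scene blue_plate 0.7 [185. 249.] 514 (array([695. , 180.2]), array([86.3, 49.3]), 50.8, array([0.1, 3.5, 5.1]))
scene red_plate 0.78 [230. 258.] 1187 (array([549.6, 164. ]), array([128.7,  64.1]), 82.2, array([33.5, 35.4, 37. ]))
9
top blue_plate 0.86 [226. 149.] 494 (array([693. , 180.4]), array([88.5, 38.4]), 49.3, array([-1.1,  2. ,  4.8]))
top blue_plate 0.8 [274. 243.] 214 (array([460.5,  66.8]), array([67.2, 49.5]), 82.4, array([30.5, 33.8, 36.2]))
top blue_plate 0.6 [306. 203.] 473 (array([552.6, -27.3]), array([86.1, 36.7]), 64.5, array([-0.6,  2.4,  4.8]))
top red_plate 0.62 [218. 202.] 713 (array([551.9, 152.9]), array([148. ,  49.5]), 83.9, array([30.9, 33.5, 36.1]))
10
wrist blue_plate 0.81 [431. 246.] 1432 (array([531.4,  29.3]), array([ 52.1, 157. ]), 37.6, array([2.5, 3.9, 5.1]))
wrist blue_plate 0.7 [564.  35.] 3418 (array([688.6, 177.6]), array([76.9, 38.2]), 50.8, array([2.6, 3.9, 5.2]))
wrist blue_plate 0.55 [326. 155.] 7699 (array([461.8,  94.7]), array([119.9,  51.4]), 83.8, array([34.3, 35.4, 36.6]))
wrist red_plate 0.64 [425.  67.] 8541 (array([549.9, 158. ]), array([104.8,  52.2]), 82.6, array([34.1, 35.4, 36.6]))
crop.png
scene.png
scene_6.png
scene_8.png
top.png
top_7.png
top_9.png
w1.png
wrist_10.png
```

View pics/wrist_10.png

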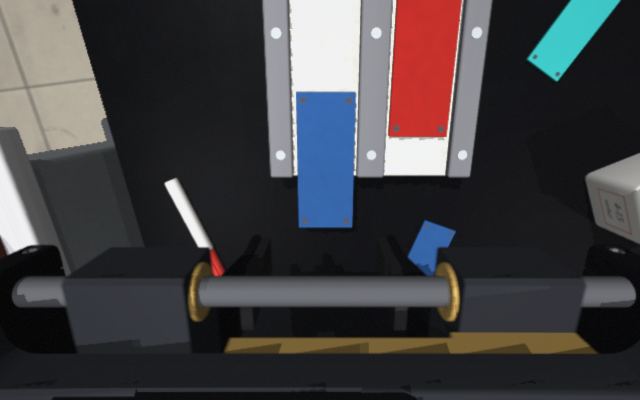

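View pics/scene_8.png

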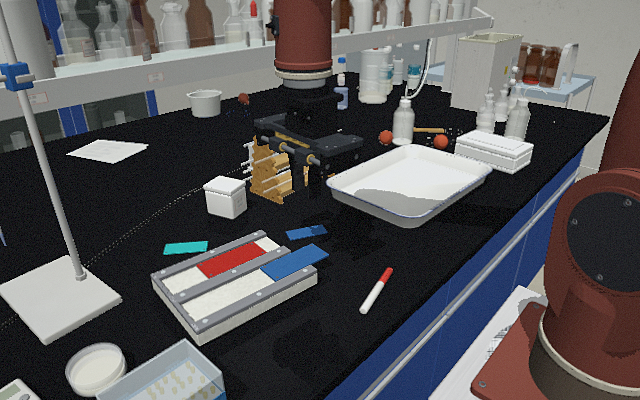

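The wrist view shows the plate flat and straight in its lane, at rows 92–228, with the board edge at row 177. That makes about 42 mm overhanging, and the red plate hasn't moved. The scene view agrees. Next I lower the open fingers beside the overhang.

Call:
jog_arm(moves=[{"slide": [-0.008,0,0],"delta_rot": [0,0,0],"claw": 0},{"slide": [-0.008,0,0],"delta_rot": [0,0,0],"claw": 0},{"slide": [-0.008,0,0],"delta_rot": [0,0,0],"claw": 0},{"slide": [-0.008,0,0],"delta_rot": [0,0,0],"claw": 0},{"slide": [-0.008,0,0],"delta_rot": [0,0,0],"claw": 0},{"slide": [-0.008,0,0.03],"delta_rot": [0,0,0],"claw": 0},{"slide": [-0.008,0,0.06],"delta_rot": [0,0,0],"claw": 0},{"slide": [-0.008,0,0.085],"delta_rot": [0,0,0],"claw": 0},{"slide": [-0.008,0,0.095],"delta_rot": [0,0,0],"claw": 0},{"slide": [-0.008,0,0.1],"delta_rot": [0,0,0],"claw": 0},{"slide": [-0.008,0,0.1],"delta_rot": [0,0,0],"claw": 0}])

```text
time: 8.05
position: [0.456, 0.0587, 0.0622]
tool_rot: [[0.122, 0.993, -0.001], [0.993, -0.122, 0.0], [0.0, -0.001, -1.0]]
ft_force: [-0.5, 0.1, 0.9]
gripper_width: 1.0
```

Call:
jog_arm(moves=[{"slide": [0,0.001,0.015],"delta_rot": [0,0,0],"claw": 0},{"slide": [0,0.001,0.028],"delta_rot": [0,0,0],"claw": 0},{"slide": [0,0.001,0.037],"delta_rot": [0,0,0],"claw": 0},{"slide": [0,0.001,0.041],"delta_rot": [0,0,0],"claw": 0},{"slide": [0,0.001,0.041],"delta_rot": [0,0,0],"claw": 0},{"slide": [0,0.001,0.041],"delta_rot": [0,0,0],"claw": 0}])

```text
time: 8.55
position: [0.4577, 0.0585, 0.0222]
tool_rot: [[0.122, 0.993, 0.001], [0.993, -0.122, 0.0], [0.0, 0.001, -1.0]]
ft_force: [0.8, 0.6, 0.2]
gripper_width: 1.002
```

Call:
jog_arm(moves=[{"slide": [0,0,0],"delta_rot": [0,0,0],"claw": 0.2},{"slide": [0,0,0],"delta_rot": [0,0,0],"claw": 0.35},{"slide": [0,0,0],"delta_rot": [0,0,0],"claw": 1},{"slide": [0,0,0],"delta_rot": [0,0,0],"claw": 1},{"slide": [0,0,0],"delta_rot": [0,0,0],"claw": 1},{"slide": [0,0,0],"delta_rot": [0,0,0],"claw": 1},{"slide": [0,0,0],"delta_rot": [0,0,0],"claw": 1},{"slide": [0,0,0],"delta_rot": [0,0,0],"claw": 1},{"slide": [0,0,0],"delta_rot": [0,0,0],"claw": 1},{"slide": [0,0,0],"delta_rot": [0,0,0],"claw": 1}], newtons=40)

```text
time: 9.38
position: [0.4572, 0.0583, 0.0215]
tool_rot: [[0.122, 0.993, -0.0], [0.993, -0.122, 0.0], [0.0, -0.0, -1.0]]
ft_force: [1.4, -0.5, 1.1]
gripper_width: 0.566
```

Opening 0.566 × 87 ≈ 49 mm, so the plate is gripped. I lift slowly and check.

Call:
jog_arm(moves=[{"slide": [0,0,-0.003],"delta_rot": [0,0,0],"claw": 1},{"slide": [0,0,-0.008],"delta_rot": [0,0,0],"claw": 1},{"slide": [0,0,-0.014],"delta_rot": [0,0,0],"claw": 1},{"slide": [0,0,-0.022],"delta_rot": [0,0,0],"claw": 1},{"slide": [0,0,-0.032],"delta_rot": [0,0,0],"claw": 1},{"slide": [0,0,-0.043],"delta_rot": [0,0,0],"claw": 1},{"slide": [0,0,-0.054],"delta_rot": [0,0,0],"claw": 1},{"slide": [0,0,-0.064],"delta_rot": [0,0,0],"claw": 1},{"slide": [0,0,-0.074],"delta_rot": [0,0,0],"claw": 1},{"slide": [0,0,-0.08],"delta_rot": [0,0,0],"claw": 1},{"slide": [0,0,-0.08],"delta_rot": [0,0,0],"claw": 1}])

```text
time: 10.3
position: [0.4581, 0.0584, 0.1031]
tool_rot: [[0.122, 0.993, 0.002], [0.993, -0.122, -0.0], [0.0, 0.002, -1.0]]
ft_force: [0.5, -0.4, -0.6]
gripper_width: 0.567
```

```bash
python3 look.py wrist scene
```

```text
[0.4581 0.0584 0.1031] 0.5666890934805915 10.3
11
wrist blue_plate 0.95 [323. 157.] 23949 (array([466.3, 102.8]), array([103.7,  90.8]), 79.2, array([115.6, 116.7, 117.8]))
wrist blue_plate 0.68 [455. 244.] 344 (array([566.4,   7. ]), array([11.2, 32.8]), 66.0, array([2.2, 3.9, 5. ]))
wrist blue_plate 0.61 [610.  25.] 2762 (array([676.7, 162.9]), array([40.2, 39.1]), 51.0, array([2.4, 3.8, 5.1]))
wrist red_plate 0.77 [444.  65.] 10256 (array([548.4, 146.4]), array([79.5, 52.3]), 82.6, array([34.1, 35.4, 36.6]))
12
scene blue_plate 0.85 [184. 247.] 406 (array([691. , 183.3]), array([82.9, 37.4]), 50.6, array([1.6, 3.6, 5.1]))
scene blue_plate 0.79 [307. 234.] 245 (array([507.6,  22.8]), array([ 75.8, 179.2]), 37.7, array([1.7, 4.3, 5.9]))
scene blue_plate 0.69 [289. 227.] 1030 (array([490.5,  77.9]), array([ 92.6, 177.8]), 40.4, array([112.4, 114.9, 116.2]))
scene red_plate 0.74 [233. 259.] 1115 (array([551.1, 164.7]), array([125.5,  61.6]), 83.0, array([33.9, 35.4, 36.8]))
```

The plate is held level (top at 116–118 mm) and the red plate is unmoved. I carry it over the tray.

Call:
jog_arm(moves=[{"slide": [-0.005,0.001,-0.005],"delta_rot": [0,0,0],"claw": 1},{"slide": [-0.017,0.003,-0.01],"delta_rot": [0,0,0],"claw": 1},{"slide": [-0.034,0.007,-0.015],"delta_rot": [0,0,0],"claw": 1},{"slide": [-0.056,0.011,-0.02],"delta_rot": [0,0,0],"claw": 1},{"slide": [-0.08,0.016,-0.02],"delta_rot": [0,0,0],"claw": 1},{"slide": [-0.104,0.021,-0.02],"delta_rot": [0,0,0],"claw": 1},{"slide": [-0.128,0.026,-0.02],"delta_rot": [0,0,0],"claw": 1},{"slide": [-0.152,0.031,-0.02],"delta_rot": [0,0,0],"claw": 1},{"slide": [-0.176,0.036,-0.02],"delta_rot": [0,0,0],"claw": 1},{"slide": [-0.2,0.041,-0.02],"delta_rot": [0,0,0],"claw": 1},{"slide": [-0.218,0.045,-0.02],"delta_rot": [0,0,0],"claw": 1},{"slide": [-0.229,0.047,-0.02],"delta_rot": [0,0,0],"claw": 1}])

```text
time: 11.6
position: [0.4756, -0.1775, 0.1215]
tool_rot: [[0.124, 0.992, -0.0], [0.992, -0.124, -0.0], [-0.0, -0.0, -1.0]]
ft_force: [-0.3, -0.8, -1.3]
gripper_width: 0.567
```

Call:
jog_arm(moves=[{"slide": [-0.012,0.002,0],"delta_rot": [0,0,0],"claw": 1},{"slide": [-0.03,0.006,0],"delta_rot": [0,0,0],"claw": 1},{"slide": [-0.052,0.011,0],"delta_rot": [0,0,0],"claw": 1},{"slide": [-0.076,0.016,0],"delta_rot": [0,0,0],"claw": 1},{"slide": [-0.1,0.021,0],"delta_rot": [0,0,0],"claw": 1},{"slide": [-0.124,0.026,0],"delta_rot": [0,0,0],"claw": 1},{"slide": [-0.148,0.031,0],"delta_rot": [0,0,0],"claw": 1},{"slide": [-0.172,0.036,0],"delta_rot": [0,0,0],"claw": 1},{"slide": [-0.195,0.04,0],"delta_rot": [0,0,0],"claw": 1},{"slide": [-0.213,0.044,0],"delta_rot": [0,0,0],"claw": 1},{"slide": [-0.225,0.046,0],"delta_rot": [0,0,0],"claw": 1},{"slide": [-0.229,0.047,0],"delta_rot": [0,0,0],"claw": 1}])

```text
time: 12.6
position: [0.4943, -0.4093, 0.1211]
tool_rot: [[0.123, 0.992, -0.0], [0.992, -0.123, 0.0], [-0.0, -0.0, -1.0]]
ft_force: [-0.5, -0.3, -1.5]
gripper_width: 0.568
```

```bash
python3 look.py wrist scene | grep -v red; python3 - <<'E'
from h import *
p=imaging.snapshot("wrist"); P=world(p,np.ones(p["z_map"].shape,bool))
for x in np.arange(.42,.6,.04):
    print([round(float(np.median(P[(abs(P[:,0]-x)<.02)&(abs(P[:,1]-y)<.02)&(P[:,2]<.05),2])*1000),1) if ((abs(P[:,0]-x)<.02)&(abs(P[:,1]-y)<.02)&(P[:,2]<.05)).any() else None for y in np.arange(-.2,-.5,-.04)])
E
```

```text
[ 0.4943 -0.4093  0.1211] 0.5682224590371207 12.6
13
wrist blue_plate 0.92 [325. 157.] 24075 (array([ 510. , -366.9]), array([137.7,  72. ]), 83.1, array([133.5, 134.6, 135.7]))
14
scene blue_plate 0.73 [306. 233.] 360 (array([551.7, -27.2]), array([83.2, 39.3]), 62.7, array([2.8, 4.3, 5.7]))
scene blue_plate 0.69 [184. 249.] 485 (array([695.1, 178.5]), array([85. , 49.8]), 49.5, array([0.6, 3.6, 5.1]))
scene blue_plate 0.61 [415. 140.] 398 (array([ 612. , -544.4]), array([108.4, 539.9]), 27.6, array([ 34.3, 136.3, 137.8]))
[None, 2.3, 2.3, 2.3, 2.3, 2.3, 2.3, 2.3]
[None, 2.3, 2.3, 2.3, 2.3, 2.3, 2.2, None]
[None, 2.2, 2.3, None, None, None, None, None]
[None, 2.2, 2.2, 2.3, 2.2, 2.3, 2.2, 2.3]
[None, None, 2.2, 2.2, 2.2, 2.3, 2.2, 2.2]
```

Call:
jog_arm(moves=[{"slide": [0,0,0.01],"delta_rot": [0,0,0],"claw": 1},{"slide": [0,0,0.025],"delta_rot": [0,0,0],"claw": 1},{"slide": [0,0,0.04],"delta_rot": [0,0,0],"claw": 1},{"slide": [0,0,0.055],"delta_rot": [0,0,0],"claw": 1},{"slide": [0,0,0.07],"delta_rot": [0,0,0],"claw": 1},{"slide": [0,0,0.083],"delta_rot": [0,0,0],"claw": 1},{"slide": [0,0,0.093],"delta_rot": [0,0,0],"claw": 1},{"slide": [0,0,0.1],"delta_rot": [0,0,0],"claw": 1},{"slide": [0,0,0.104],"delta_rot": [0,0,0],"claw": 1},{"slide": [0,0,0.107],"delta_rot": [0,0,0],"claw": 1},{"slide": [0,0,0.107],"delta_rot": [0,0,0],"claw": 1}])

```text
time: 13.87
position: [0.4948, -0.4076, 0.0143]
tool_rot: [[0.122, 0.993, -0.0], [0.993, -0.122, 0.0], [0.0, -0.0, -1.0]]
ft_force: [0.2, 0.5, -0.3]
gripper_width: 0.564
```

Call:
jog_arm(moves=[{"slide": [0,0,0.001],"delta_rot": [0,0,0],"claw": 1},{"slide": [0,0,0.002],"delta_rot": [0,0,0],"claw": 1},{"slide": [0,0,0.003],"delta_rot": [0,0,0],"claw": 1},{"slide": [0,0,0.003],"delta_rot": [0,0,0],"claw": 1}])

```text
time: 14.2
position: [0.4948, -0.4077, 0.0116]
tool_rot: [[0.122, 0.993, 0.0], [0.993, -0.122, -0.0], [-0.0, 0.0, -1.0]]
ft_force: [-0.3, -0.5, -0.1]
gripper_width: 0.562
```

Call:
jog_arm(moves=[{"slide": [0,0,0.001],"delta_rot": [0,0,0],"claw": 1},{"slide": [0,0,0.002],"delta_rot": [0,0,0],"claw": 1},{"slide": [0,0,0.003],"delta_rot": [0,0,0],"claw": 1},{"slide": [0,0,0.003],"delta_rot": [0,0,0],"claw": 1}])

```text
time: 14.53
position: [0.4946, -0.4076, 0.0082]
tool_rot: [[0.122, 0.993, -0.0], [0.993, -0.122, 0.0], [0.0, -0.0, -1.0]]
ft_force: [-0.4, 0.1, -1.0]
gripper_width: 0.562
```

Call:
jog_arm(moves=[{"slide": [0,0,0.001],"delta_rot": [0,0,0],"claw": 1},{"slide": [0,0,0.002],"delta_rot": [0,0,0],"claw": 1},{"slide": [0,0,0.002],"delta_rot": [0,0,0],"claw": 1}])

```text
time: 14.78
position: [0.4947, -0.4075, 0.0062]
tool_rot: [[0.122, 0.993, -0.0], [0.993, -0.122, 0.0], [0.0, -0.0, -1.0]]
ft_force: [0.1, -0.8, -1.6]
gripper_width: 0.564
```

Call:
jog_arm(moves=[{"slide": [0,0,0],"delta_rot": [0,0,0],"claw": 0.4},{"slide": [0,0,0],"delta_rot": [0,0,0],"claw": 0.3},{"slide": [0,0,0],"delta_rot": [0,0,0],"claw": 0.2},{"slide": [0,0,0],"delta_rot": [0,0,0],"claw": 0.2},{"slide": [0,0,0],"delta_rot": [0,0,0],"claw": 0.2},{"slide": [0,0,0],"delta_rot": [0,0,0],"claw": 0.2},{"slide": [0,0,0],"delta_rot": [0,0,0],"claw": 0.2},{"slide": [0,0,0],"delta_rot": [0,0,0],"claw": 0.2}])

```text
time: 15.45
position: [0.4947, -0.4077, 0.0065]
tool_rot: [[0.122, 0.993, -0.0], [0.993, -0.122, 0.0], [0.0, -0.0, -1.0]]
ft_force: [-0.1, 0.2, -0.4]
gripper_width: 0.802
```

Call:
jog_arm(moves=[{"slide": [0,0,-0.01],"delta_rot": [0,0,0],"claw": 0.2},{"slide": [0,0,-0.03],"delta_rot": [0,0,0],"claw": 0.2},{"slide": [0,0,-0.06],"delta_rot": [0,0,0],"claw": 0.2},{"slide": [0,0,-0.1],"delta_rot": [0,0,0],"claw": 0.2},{"slide": [0,0,-0.14],"delta_rot": [0,0,0],"claw": 0.2},{"slide": [0,0,-0.16],"delta_rot": [0,0,0],"claw": 0.2},{"slide": [-0.02,0,-0.18],"delta_rot": [0,0,0],"claw": 0.2},{"slide": [-0.03,0,-0.18],"delta_rot": [0,0,0],"claw": 0.2},{"slide": [-0.03,0,-0.18],"delta_rot": [0,0,0],"claw": 0.2}])

```text
time: 16.2
position: [0.4903, -0.4407, 0.1884]
tool_rot: [[0.125, 0.992, 0.002], [0.992, -0.125, -0.003], [-0.003, 0.002, -1.0]]
ft_force: [-0.5, -0.1, -0.3]
gripper_width: 0.802
```

```bash
python3 look.py scene wrist; cp pics/wrist_1[6-9].png pics/fin.png
```

```text
[ 0.4903 -0.4407  0.1884] 0.8023895995170933 16.2
16
scene blue_plate 0.94 [416. 184.] 474 (array([ 502.7, -379.6]), array([137.7,  61.1]), 85.2, array([ 4. ,  9.5, 11.1]))
scene blue_plate 0.78 [304. 231.] 343 (array([551.7, -26.5]), array([82.1, 36.6]), 62.2, array([2.8, 4.4, 5.7]))
scene blue_plate 0.65 [184. 248.] 505 (array([695. , 180.3]), array([87.5, 50.1]), 50.7, array([0.1, 3.5, 5. ]))
scene red_plate 0.74 [230. 259.] 1118 (array([550.1, 167.2]), array([129.5,  61.9]), 83.0, array([33.7, 35.4, 36.7]))
17
wrist blue_plate 0.56 [321. 109.] 6311 (array([ 498.5, -372.1]), array([119.3,  50.3]), 82.8, array([7.2, 8.5, 9.9]))
wrist red_plate 0.35 [323. 107.] 6222 (array([ 498.9, -372.1]), array([119.2,  49.9]), 83.1, array([7.2, 8.5, 9.9]))
```

View pics/fin.png

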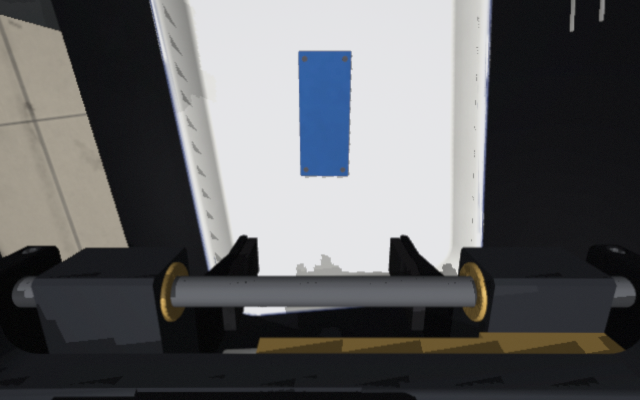

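The final wrist view shows the plate flat on the tray floor (columns 300–350, rows 51–176, top at 7–10 mm). Its centre is within a few mm of the tray's centre, and the gripper is well clear. Handing in.

```bash
python3 -c "
from workcell import ctrl; print(ctrl.sign_off())"
```

```text
the job is handed in; nothing more can be done
None
```

The blue plate is lying flat in the enamel tray, and I've handed the job in; sign-off gave no verdict. I pushed it about 82 mm along its lane until roughly 42 mm stuck out over the open edge. I then gripped the overhang across its 50 mm width, lifted it level, carried it over and released it with the fingertips about 6 mm above the worktop.

**Last checks:**
- **Blue plate:** its centre is at about (0.499, −0.372), against a tray centre of about (0.501, −0.369). Its top is 7–10 mm above the worktop, so it is flat on the tray floor.
- **Red plate:** at (0.550, 0.167), within about 2 mm of where it started.
- **Arm:** about 190 mm above the worktop and touching nothing. The clock read about 16 s of the 64 s allowed.

**Small disagreements:**
- **Plate position:** the scene camera put the plate about 8 mm further along −y than the wrist camera, because its outline there included some of the tray. This is well within tolerance.
- **Release:** no floor contact force showed before I let go, so the plate probably settled the last few millimetres to about 1 cm on its own. That is far below the 50 mm drop limit.

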